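# Tuck the flashing under the roof tile for the scan

### The arm

A 6-joint arm with a two-finger parallel gripper is mounted at the origin on the work surface. World frame = base frame: x ahead of the robot, y to its left, z up, the work surface at z = 0. Lengths are in m, angles in degrees, forces in N, time in s.
With the tool pointing down it reaches from about 0.35 to 0.8 m from the base axis. Payload 7.3 kg.
Tool frame: the origin (TCP) lies at the very end of the fingers, on their centre line; the grasp point (between the pads) lies robot.grasp_offset behind it (robot.grasp_offset is the distance from the TCP to the grasp point, in m); z points along the fingers, y is the line along which they close (so a half turn about z gives the same grasp; the last joint's range is limited). The gripper opens to 85 mm and grips with 20 to 120 N. Pads are 22 mm wide; open, the fingers measure 114 mm over their backs; the gripper's body (76 mm by 85 mm) begins 54 mm behind the grasp point. The pads swing forward as they close: fully open they stand 13 mm farther back than shut.
Start: joints at [-82.678, 19.595, 87.324, -0, 73.075, -8.365], TCP at [0.142, -0.505, 0.231] pointing down, gripper open.
Joint ranges: [-145.02, 145.02], [-44.19, 115.74], [2.07, 154.8], [-57.11, 237.11], [16.16, 152.29], [-177.93, 177.93]. Speed limits (degrees/s): [147.25, 147.25, 180, 180, 180, 180].

### API

Orientations are given as a 3x3 rotation matrix whose columns are the frame's x, y, z axes.
In Python, from workcell import robot gives the robot as it stands. The module is installed in compiled form; this text tells all that it offers.
- The arm moves only by the tool arm_command, never from a script. Its argument "increments" is a list of rows, each an object with "offset": the shift along the world's x, y, z scaled (see below), a list of three; "angular": the turn, a rotation vector about the world's x, y, z scaled (see below), a list of three; "jaw": the closure, from 0 (fully open) to 1 (shut). A call has 1 to 5 rows; each row is the pose to reach, as a shift and turn from the pose commanded when the call began, turning the shorter way round; what a row does not reach only later rows make up. The controller multiplies each number of a shift by 0.5 m and each number of a turn by 2 pi rad. A row lasts 1/12 s, in which the tool goes at most 41.7 mm and 7.16 degrees, less where a joint would pass 70% of its speed; a pose out of reach is approached as far as the arm can. A call with a number of a shift or a turn outside -1 to 1 is refused whole. A call with a gripper value outside its range is refused whole. The fingers move at their own pace and stop on an object; "grip_force" is the grip in N (left out, the last holds). Time passes only in rows, so rows that repeat a pose let the fingers close. It gives the time, the measured TCP pose, the force, the opening and the grip force at its end, in the units of the state.
- robot.read_state(): the state, without advancing time (a new reading comes with each control period).
- robot.grab_frame(name): name is "scene" or "top"; returns the picture (480x640x3 uint8, blue, green, red); there is no depth.
- robot.get_calibration(name): a dict with "camera_matrix" (3x3 intrinsics, pixels), "distortion" ([k1, k2, p1, p2, k3] as OpenCV has them; the pictures are not rectified), "extrinsics" (4x4, takes a point from camera to world coordinates). Camera axes: x right, y up, looking along -z (the intrinsics and any distortion apply to the point x, -y, -z); pixel columns grow to the right and rows downward; lengths in m; the calibration is good to about 2 mm. A picture is of the moment at which its call begins. get_calibration takes no time and is no camera call.
- robot.sign_off(): hands the job in; it is judged then, once.
The state is a dict: "time_s": time; "joint_positions": joint angles; "joint_vel": joint speeds; "tau": joint torques, N m; "eef_pos": TCP position; "eef_rot": TCP orientation; "wrist_force": force on the tool from outside, world axes, zero at the start; "ft_torque": the same for the moment, N m; "grip_width": opening from 0.0 (shut) to 1.0 (fully open); "grip_force": force on a finger pad.
Only numpy, scipy, OpenCV 4.12 (cv2) and the standard library are available. Lean on these libraries where they do the work, as an engineer would, in place of code of your own. Each camera call takes 0.05 s, during which the arm holds its last target. There are 200 camera calls.

### The job

Clear the roof sample for scanning: first put both lumps of broken tile that lie on its board into the scrap tray, then bring the dark metal flashing onto the board and slide its flat edge squarely about 30 mm under the lower edge of the lapped tile, centred on the tile's width, without lifting the tile. Finish while holding the flashing there with the gripper, pressed flat onto the board with a push of about 10 N: keep that push on at the end. Leave the calibration ball, the screwdriver and the probe case where they are.

Things in the scene. Friction and masses are not known exactly. Their poses are not given: they have to be found in the camera images.
- rig: Roof sample, fixed: steel base 300 x 210 mm (x -155 to +145), a plywood board on it, lapped ribbed terracotta tiles over the board's far part. Origin on the table (z = 0) below the middle of the lower (free) edge of the lower tile; +x runs level under the tile (the tucking direction), y along its edge, z up. Tile tops are 63 mm above the table from x = 0, 85 mm from x = +90 on.
- deck: Plywood roof board, 240 x 190 x 12 mm, level; top 30 mm above the table, spanning x -150 to +90, y -95 to +95 in the axes of rig. Origin 6 mm below its top, below the tile's edge. It floats on springy foam: after the first 2 to 3 N it sinks about 1 mm for each further 3 N, straight down, 7 mm at most.
- tile (a joint): Hinge of the loose lower tile (terracotta, 0.5 kg, 165 mm wide, 130 mm long, 12 mm thick plus three 12 mm ribs along x on top), pivoting about its head, 130 mm beyond its lower edge. 0: lying at rest; grows as the lower edge is lifted (0.04 rad lifts it 5 mm).
- tile_edge (a point): Middle of the lower edge of the lower tile, at its flat underside: 39 mm above the table, 9 mm above the board, straight above the origin of rig. The slot below is open across the tile's width and 90 mm deep.
- flashing: Loose dark grey metal flashing, 0.16 kg, flat on the table across the roof sample from the tray: sheet 3 mm thick, 90 (x) x 140 (y) mm, with an upright upstand along its near edge, 10 mm thick (x), 140 wide, 37 high. Origin on the underside below the middle of the upstand (grip it there from above, closing along x); +x runs along the sheet to the edge to be tucked, 85 mm away; z up.
- flashing_edge (a point): Middle of the flashing's flat edge that goes under the tile, at mid-thickness (85 mm along x from the flashing's origin, 1.5 mm above the underside).
- flashing_edge_left (a point): The +y end of that edge, 70 mm from its middle.
- flashing_edge_right (a point): The -y end of that edge, 70 mm from its middle.
- lump_a: Loose lump of broken terracotta tile, about 45 g, 40 (x) x 28 (y) mm, 22 mm high, stepped on top (16 mm high at its +x end). Lies on the roof board in front of the tile. Origin at the centre of its underside, z up.
- lump_b: A second such lump, same size and shape, also on the roof board, beside lump_a.
- tray: Open grey plastic scrap tray, fixed, 160 x 160 mm, 60 mm high, walls and floor 5 mm. Origin at the centre of its underside on the table. Left or right of the roof sample.
- cal_ball: Bystander: white calibration ball on a short steel stem and a dark round foot, 56 mm wide, 79 mm high. Origin at the centre of its underside.
- screwdriver: Bystander: screwdriver lying on the table, about 200 mm long. Its x axis runs from handle to tip.
- probe_case: Bystander: small black case 45 x 70 x 24 mm. Origin at the centre of its underside.

How it is judged:
By the outcome, as a careful person would: the job done as asked, in the order asked, and still so for the second after the job is handed in, while the arm keeps its last pose, push and grip.
It also fails if it takes over 72 s, if anything falls off the work surface, if the arm or the gripper's body presses on something with over 40 N, if the wrist force passes 120 N, or if a joint passes its speed limit or range.

## Working session

There is one attempt and no reset: what is moved stays moved. The work goes in short steps, Python scripts to look and compute and a tool call to move; the robot and the scene stay as the last step left them, time stands still between calls to the robot, and variables do not carry over. Pictures are saved under pics/ and viewed, at most 10 in all, crops included, and the job is handed in when it is done.

Besides the shell and the picture viewer there is one more tool, called as a command line: name --argument value ..., lists and objects as JSON in quotes. arm_command: Moves the arm, as the interface text tells. Shifts and turns lie within -1 to 1; 1 stands for 0.5 m of shift or 2 pi rad of turn. Its arguments: {"type":"object","properties":{"increments":{"type":"array"},"grip_force":{"type":"number"}},"required":["increments"]}

```bash
mkdir -p pics; cat > h.py <<'E'
import numpy as np, cv2
from workcell import robot
def cal(n):
    c=robot.get_calibration(n); return np.array(c["camera_matrix"]),np.array(c["distortion"]),np.array(c["extrinsics"])
def ray(n,uv):
    K,D,E=cal(n); p=cv2.undistortPoints(np.array(uv,float).reshape(-1,1,2),K,D).reshape(-1,2)
    d=np.c_[p[:,0],-p[:,1],-np.ones(len(p))]@E[:3,:3].T
    return E[:3,3],d
def plane(n,uv,z):
    o,d=ray(n,uv); return o+d*((z-o[2])/d[:,2])[:,None]
def tri(a,ua,b,ub):
    o1,d1=ray(a,ua); o2,d2=ray(b,ub); r=[]
    for x,y in zip(d1,d2):
        s=np.linalg.lstsq(np.c_[x,-y],o2-o1,rcond=None)[0]
        p,q=o1+s[0]*x,o2+s[1]*y; r.append([*((p+q)/2),np.linalg.norm(p-q)])
    return np.array(r)
def proj(n,P):
    K,D,E=cal(n); c=(np.atleast_2d(P)-E[:3,3])@E[:3,:3]
    return cv2.projectPoints(c*[1,-1,-1],np.zeros(3),np.zeros(3),K,D)[0].reshape(-1,2)
E
python3 - <<'E'
from h import *
np.set_printoptions(precision=4,suppress=True)
for n in("scene","top"):
    cv2.imwrite(f"pics/{n}0.png",robot.grab_frame(n)); print(n,cal(n)[0],cal(n)[2])
print(robot.read_state(),robot.grasp_offset)
E
```

```text
scene [[489.4591   0.     317.9422]
 [  0.     489.4591 245.416 ]
 [  0.       0.       1.    ]] [[ 0.8418 -0.3205  0.4343  1.088 ]
 [ 0.5397  0.4914 -0.6835 -0.7615]
 [ 0.0057  0.8098  0.5867  0.7067]
 [ 0.      0.      0.      1.    ]]
top [[440.1075   0.     316.4309]
 [  0.     440.1075 235.3424]
 [  0.       0.       1.    ]] [[ 0.001   0.9835 -0.181   0.4232]
 [-0.9998 -0.0023 -0.0181 -0.0092]
 [-0.0182  0.181   0.9833  0.9088]
 [ 0.      0.      0.      1.    ]]
{'time_s': 0.1, 'joint_positions': array([-82.6783,  19.6336,  87.3721,  -0.0015,  73.0755,  -8.366 ]), 'joint_vel': array([-0.0368, -0.0519, -0.1415, -0.0744,  0.0089,  0.0026]), 'tau': array([  0.002 , -43.4447, -24.649 ,  -0.0001,   0.0046,   0.    ]), 'eef_pos': array([ 0.1419, -0.5051,  0.2307]), 'eef_rot': array([[ 0.9627,  0.2704, -0.0002],
       [ 0.2704, -0.9627,  0.0014],
       [ 0.0002, -0.0014, -1.    ]]), 'wrist_force': array([ 0.5914, -0.1667,  0.7448]), 'ft_torque': array([ 0.0391, -0.0369, -0.0447]), 'grip_force': 0.0, 'grip_width': 0.9960636822358269} 0.0187
```

View pics/scene0.png

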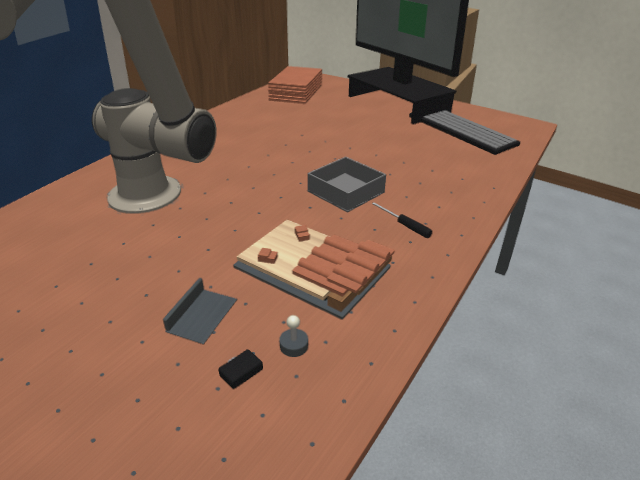

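View pics/top0.png

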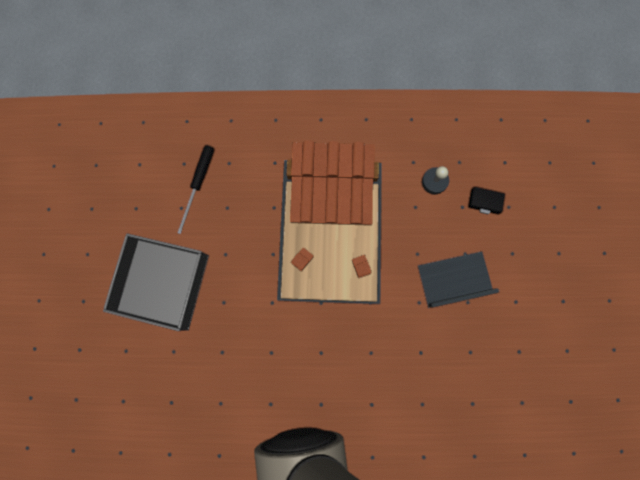

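Scene view: lumps at about (302,233) and (268,256), flashing at (200,312), tray at (347,183). Top view: lumps at (302,260) and (361,266), tile edge along row ~222, flashing at (457,280) with its upstand on the lower side, tray at (156,283). Next, the contours.

```bash
cat > seg.py <<'E'
from h import *
np.set_printoptions(precision=4,suppress=True)
B={"top":dict(board=(275,170,390,308),flash=(405,240,510,312)),"scene":dict(board=(228,215,400,312),flash=(155,270,245,345))}
out={}
for n in B:
    im=cv2.imread(f"pics/{n}0.png"); hsv=cv2.cvtColor(im,cv2.COLOR_BGR2HSV)
    wood=((hsv[...,0]>11)&(hsv[...,0]<30)&(hsv[...,2]>140)).astype(np.uint8)
    dark=((hsv[...,1]<90)&(hsv[...,2]<110)).astype(np.uint8)
    ov=cv2.resize(im,None,fx=3,fy=3,interpolation=cv2.INTER_CUBIC)
    for k,(a,b,c,d) in B[n].items():
        m=np.zeros_like(wood); m[b:d,a:c]=(wood if k=="board" else dark)[b:d,a:c]
        cs,h=cv2.findContours(m,cv2.RETR_CCOMP,cv2.CHAIN_APPROX_NONE)
        big=max(cs,key=cv2.contourArea)
        ap=cv2.approxPolyDP(big,3,True)[:,0]; print(n,k,cv2.contourArea(big),ap.tolist())
        cv2.polylines(ov,[ap*3+1],True,(0,255,0),1)
        if k=="board":
            # lumps: holes inside board hull
            for c_,hh in zip(cs,h[0]):
                if hh[3]>=0 and cv2.contourArea(c_)>40:
                    r=cv2.minAreaRect(c_); print(n,"lump",r); cv2.polylines(ov,[(cv2.boxPoints(r)*3+1).astype(int)],True,(255,255,0),1)
    x0,y0,x1,y1=(265,125,515,315) if n=="top" else (150,210,400,350)
    cv2.imwrite(f"pics/{n}_ov.png",ov[y0*3:y1*3,x0*3:x1*3])
E
python3 seg.py
```

```text
top board 7318.5 [[287, 182], [281, 296], [375, 300], [377, 185], [372, 190], [371, 225], [297, 224], [289, 221], [291, 183]]
top lump ((360.8999938964844, 266.20001220703125), (21.819713592529297, 16.76007080078125), 71.56504821777344)
top lump ((301.54425048828125, 259.1637268066406), (16.650760650634766, 21.91879653930664), 41.18592834472656)
top flash 2869.0 [[482, 252], [465, 252], [462, 256], [418, 265], [428, 307], [464, 299], [468, 303], [469, 298], [498, 291], [491, 287]]
scene board 2749.0 [[236, 256], [322, 296], [328, 291], [292, 273], [299, 259], [311, 253], [327, 235], [307, 228], [310, 238], [299, 241], [294, 227], [300, 225], [285, 220]]
scene lump ((267.5599670410156, 255.07998657226562), (20.93036460876465, 15.839193344116211), 8.130102157592773)
scene flash 2494.5 [[199, 278], [163, 320], [167, 332], [203, 343], [236, 299], [204, 290]]
```

View pics/top_ov.png

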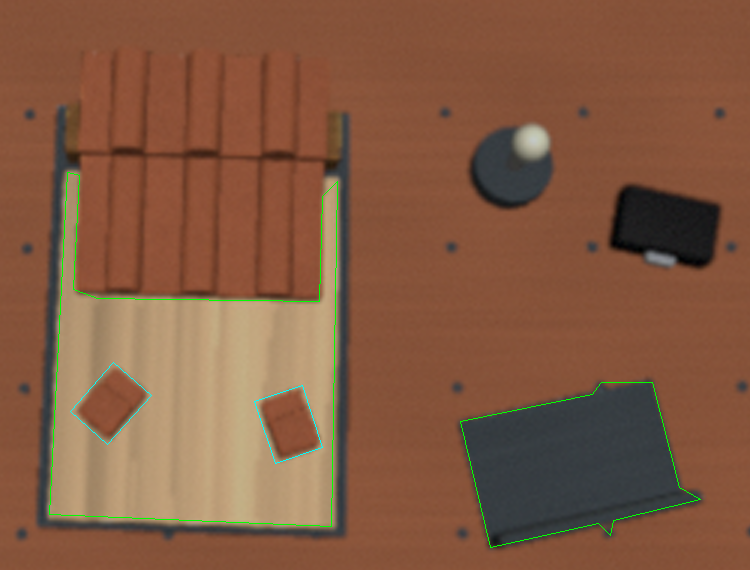

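View pics/scene_ov.png

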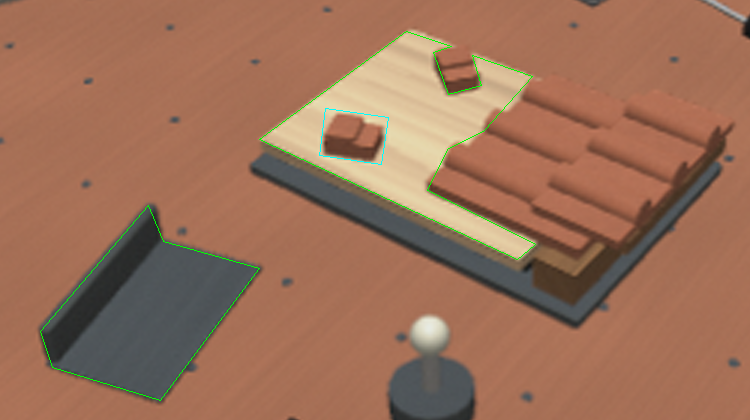

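The overlays give clean corners: board near corners at top px (281.7,297)/(375.7,300.3), tile edge ends (290.3,222.7)/(371.7,225). The flashing's tuck-edge corners are at (418.3,265.3)/(482.7,252.5), with the upstand outer ends at (428.3,307.3)/(498,291.5).

```bash
cat > m.py <<'E'
from h import *
np.set_printoptions(precision=4,suppress=True)
T=lambda l:np.array(l,float)/3+[265,125]
S=lambda l:np.array(l,float)/3+[150,210]
names="board+y board-y tileR fl_edge+ fl_edge- ups_top+ ups_top-".split()
t=T([(50,516),(332,526),(320,300),(460,421),(653,382),(490,547),(700,499)])
s=S([(408,31),(262,140),(427,188),(259,268),(161,401),(149,206),(41,332)])
for n,p,uv in zip(names,tri("top",t,"scene",s),t): print(n,p,"top@z",plane("top",[uv],{'b':.03,'t':.05,'f':.003,'u':.037}[n[0]])[0])
print("tile edge L,R z=.05",plane("top",T([(76,293),(320,300)]),.05))
print("sheet-scene z.003",plane("scene",s[3:5],.003),"ups scene z.037",plane("scene",s[5:7],.037))
print("board scene z.03",plane("scene",s[:2],.03),plane("scene",s[2:3],.039))
for n,c,a in(("L",(301.544,259.164),131.186),("R",(360.9,266.2),71.565)):
    u=np.array(c); d=np.array([np.cos(np.radians(a)),np.sin(np.radians(a))])*8
    P=plane("top",[u,u-d,u+d],.045); v=P[1]-P[2]; print("lump",n,P[0],"yaw",np.degrees(np.arctan2(v[1],v[0])))
# lump right, scene rect center & step points
print("lumpR tri ctr",tri("top",[(360.9,266.2)],"scene",[(267.5,254.0)]))
print("lumpL tri ctr",tri("top",[(301.5,259.2)],"scene",[S((458,70))]))
print("lumpR step",tri("top",T([(271,418),(308,405)]),"scene",S([(369,120),(352,142)])))
print("tray rim",plane("top",[(127,236),(207,253),(187,329),(106,311)],.06),plane("scene",[(347,160),(385,181),(346,207),(308,185)],.06))
E
python3 m.py
```

```text
board+y [0.4602 0.0756 0.029  0.0013] top@z [0.4606 0.0759 0.03  ]
board-y [ 0.4545 -0.11    0.0287  0.0012] top@z [ 0.454  -0.1103  0.03  ]
tileR [ 0.6041 -0.1034  0.0434  0.0019] top@z [ 0.602  -0.1033  0.05  ]
fl_edge+ [ 0.5268 -0.2027  0.0034  0.0012] top@z [ 0.5264 -0.2032  0.003 ]
fl_edge- [ 0.5549 -0.3371  0.0033  0.0051] top@z [ 0.5531 -0.3391  0.003 ]
ups_top+ [ 0.439  -0.2152  0.0292  0.0027] top@z [ 0.4398 -0.2125  0.037 ]
ups_top- [ 0.4711 -0.3539  0.0332  0.002 ] top@z [ 0.4702 -0.3532  0.037 ]
tile edge L,R z=.05 [[ 0.6072  0.0588  0.05  ]
 [ 0.602  -0.1033  0.05  ]]
sheet-scene z.003 [[ 0.527  -0.202   0.003 ]
 [ 0.5567 -0.3354  0.003 ]] ups scene z.037 [[ 0.4453 -0.2222  0.037 ]
 [ 0.4754 -0.3557  0.037 ]]
board scene z.03 [[ 0.4606  0.0739  0.03  ]
 [ 0.4562 -0.1109  0.03  ]] [[ 0.6015 -0.0983  0.039 ]]
lump L [0.5344 0.0361 0.045 ] yaw -40.813558748891275
lump R [ 0.5202 -0.0809  0.045 ] yaw 17.492566665979826
lumpR tri ctr [[ 0.5205 -0.0807  0.045   0.0008]]
lumpL tri ctr [[0.5357 0.0371 0.0392 0.0018]]
lumpR step [[ 0.5249 -0.0683  0.0501  0.0042]
 [ 0.5317 -0.0943  0.049   0.0007]]
tray rim [[0.579  0.3857 0.06  ]
 [0.5447 0.2214 0.06  ]
 [0.3978 0.254  0.06  ]
 [0.4303 0.417  0.06  ]] [[0.4472 0.4055 0.06  ]
 [0.6007 0.3499 0.06  ]
 [0.5793 0.1702 0.06  ]
 [0.4353 0.213  0.06  ]]
```

arm_command --increments '[{"offset": [0.252, 0.283, -0.05], "angular": [0, 0, 0.0017], "jaw": 0}, {"offset": [0.252, 0.283, -0.05], "angular": [0, 0, 0.0017], "jaw": 0}, {"offset": [0.252, 0.283, -0.05], "angular": [0, 0, 0.0017], "jaw": 0}, {"offset": [0.252, 0.283, -0.05], "angular": [0, 0, 0.0017], "jaw": 0}, {"offset": [0.252, 0.283, -0.05], "angular": [0, 0, 0.0017], "jaw": 0}]' --grip_force 40

```text
time_s: 0.52
eef_pos: [0.2694, -0.3605, 0.2055]
eef_rot: [[0.959, 0.282, -0.0], [0.282, -0.959, 0.002], [0.0, -0.002, -1.0]]
wrist_force: [-0.0, 0.2, -0.4]
grip_width: 1.001
grip_force: 0.0
```

arm_command --increments '[{"offset": [0.252, 0.283, -0.05], "angular": [0, 0, 0.0017], "jaw": 0}, {"offset": [0.252, 0.283, -0.05], "angular": [0, 0, 0.0017], "jaw": 0}, {"offset": [0.252, 0.283, -0.05], "angular": [0, 0, 0.0017], "jaw": 0}, {"offset": [0.252, 0.283, -0.05], "angular": [0, 0, 0.0017], "jaw": 0}, {"offset": [0.252, 0.283, -0.05], "angular": [0, 0, 0.0017], "jaw": 0}]'

```text
time_s: 0.93
eef_pos: [0.3954, -0.2193, 0.1807]
eef_rot: [[0.956, 0.293, -0.0], [0.293, -0.956, 0.001], [0.0, -0.001, -1.0]]
wrist_force: [0.2, -0.7, -0.2]
grip_width: 0.996
grip_force: 0.0
```

arm_command --increments '[{"offset": [0.252, 0.283, -0.05], "angular": [0, 0, 0.0017], "jaw": 0}, {"offset": [0.252, 0.283, -0.05], "angular": [0, 0, 0.0017], "jaw": 0}, {"offset": [0.252, 0.283, -0.05], "angular": [0, 0, 0.0017], "jaw": 0}, {"offset": [0.252, 0.283, -0.05], "angular": [0, 0, 0.0017], "jaw": 0}, {"offset": [0.252, 0.283, -0.05], "angular": [0, 0, 0.0017], "jaw": 0}]'

```text
time_s: 1.35
eef_pos: [0.5216, -0.0777, 0.1554]
eef_rot: [[0.953, 0.303, -0.0], [0.303, -0.953, 0.001], [-0.0, -0.001, -1.0]]
wrist_force: [0.4, -0.1, 0.8]
grip_width: 0.998
grip_force: 0.0
```

arm_command --increments '[{"offset": [-0.002, -0.006, -0.08], "angular": [0, 0, 0], "jaw": 0}, {"offset": [-0.002, -0.006, -0.16], "angular": [0, 0, 0], "jaw": 0}, {"offset": [-0.002, -0.006, -0.21], "angular": [0, 0, 0], "jaw": 0}, {"offset": [-0.002, -0.006, -0.235], "angular": [0, 0, 0], "jaw": 0}, {"offset": [-0.002, -0.006, -0.248], "angular": [0, 0, 0], "jaw": 0}]'

```text
time_s: 1.77
eef_pos: [0.5173, -0.0833, 0.0297]
eef_rot: [[0.954, 0.301, -0.005], [0.301, -0.954, 0.001], [-0.004, -0.003, -1.0]]
wrist_force: [0.5, -0.1, 0.8]
grip_width: 1.0
grip_force: 0.0
```

arm_command --increments '[{"offset": [0, 0, 0], "angular": [0, 0, 0], "jaw": 1}, {"offset": [0, 0, 0], "angular": [0, 0, 0], "jaw": 1}, {"offset": [0, 0, 0], "angular": [0, 0, 0], "jaw": 1}, {"offset": [0, 0, 0], "angular": [0, 0, 0], "jaw": 1}, {"offset": [0, 0, 0], "angular": [0, 0, 0], "jaw": 1}]'

```text
time_s: 2.18
eef_pos: [0.5196, -0.0842, 0.0334]
eef_rot: [[0.954, 0.301, 0.002], [0.301, -0.954, -0.001], [0.002, 0.001, -1.0]]
wrist_force: [0.5, -0.3, 2.8]
grip_width: 0.316
grip_force: 45.7
```

arm_command --increments '[{"offset": [0, 0, 0], "angular": [0, 0, 0], "jaw": 1}, {"offset": [0, 0, 0], "angular": [0, 0, 0], "jaw": 1}, {"offset": [0, 0, 0], "angular": [0, 0, 0], "jaw": 1}]'

```text
time_s: 2.43
eef_pos: [0.5196, -0.0842, 0.033]
eef_rot: [[0.954, 0.301, 0.002], [0.301, -0.954, -0.001], [0.002, 0.001, -1.0]]
wrist_force: [0.7, -1.0, 3.6]
grip_width: 0.316
grip_force: 45.8
```

arm_command --increments '[{"offset": [0, 0, 0.03], "angular": [0, 0, 0], "jaw": 1}, {"offset": [0, 0, 0.09], "angular": [0, 0, 0], "jaw": 1}, {"offset": [0, 0, 0.16], "angular": [0, 0, 0], "jaw": 1}, {"offset": [0, 0.04, 0.22], "angular": [0, 0, 0], "jaw": 1}, {"offset": [0, 0.1, 0.24], "angular": [0, 0, 0], "jaw": 1}]'

```text
time_s: 2.85
eef_pos: [0.521, -0.0356, 0.1566]
eef_rot: [[0.955, 0.298, 0.007], [0.298, -0.955, -0.002], [0.006, 0.004, -1.0]]
wrist_force: [1.5, 0.2, -0.6]
grip_width: 0.314
grip_force: 45.3
```

arm_command --increments '[{"offset": [-0.012, 0.07, 0], "angular": [0, 0, 0], "jaw": 1}, {"offset": [-0.024, 0.14, 0], "angular": [0, 0, 0], "jaw": 1}, {"offset": [-0.037, 0.21, 0], "angular": [0, 0, 0], "jaw": 1}, {"offset": [-0.05, 0.28, 0], "angular": [0, 0, 0], "jaw": 1}, {"offset": [-0.063, 0.34, 0], "angular": [0, 0, 0], "jaw": 1}]'

```text
time_s: 3.27
eef_pos: [0.4865, 0.138, 0.1521]
eef_rot: [[0.953, 0.301, -0.001], [0.301, -0.953, 0.0], [-0.001, -0.0, -1.0]]
wrist_force: [1.0, 0.3, -0.2]
grip_width: 0.316
grip_force: 45.3
```

arm_command --increments '[{"offset": [-0.012, 0.07, 0], "angular": [0, 0, 0], "jaw": 1}, {"offset": [-0.024, 0.14, 0], "angular": [0, 0, 0], "jaw": 1}, {"offset": [-0.037, 0.21, 0], "angular": [0, 0, 0], "jaw": 1}, {"offset": [-0.05, 0.28, 0], "angular": [0, 0, 0], "jaw": 1}, {"offset": [-0.062, 0.34, 0], "angular": [0, 0, 0], "jaw": 1}]'

```text
time_s: 3.68
eef_pos: [0.4554, 0.3081, 0.152]
eef_rot: [[0.953, 0.302, -0.001], [0.302, -0.953, -0.0], [-0.001, 0.0, -1.0]]
wrist_force: [0.5, -0.6, -0.9]
grip_width: 0.315
grip_force: 45.3
```

arm_command --increments '[{"offset": [0, 0, -0.04], "angular": [0, 0, 0], "jaw": 1}, {"offset": [0, 0, -0.11], "angular": [0, 0, 0], "jaw": 1}, {"offset": [0, 0, -0.18], "angular": [0, 0, 0], "jaw": 1}, {"offset": [0, 0, -0.24], "angular": [0, 0, 0], "jaw": 1}, {"offset": [0, 0, -0.26], "angular": [0, 0, 0], "jaw": 1}]'

```text
time_s: 4.1
eef_pos: [0.4535, 0.3047, 0.018]
eef_rot: [[0.953, 0.301, -0.007], [0.301, -0.954, -0.004], [-0.008, 0.001, -1.0]]
wrist_force: [-0.7, -0.9, -0.4]
grip_width: 0.318
grip_force: 45.3
```

arm_command --increments '[{"offset": [0, 0, 0], "angular": [0, 0, 0], "jaw": 0.45}, {"offset": [0, 0, 0], "angular": [0, 0, 0], "jaw": 0.45}, {"offset": [0, 0, 0], "angular": [0, 0, 0], "jaw": 0.45}, {"offset": [0, 0, 0.06], "angular": [0, 0, 0], "jaw": 0.45}, {"offset": [0, 0, 0.12], "angular": [0, 0, 0], "jaw": 0.45}]'

```text
time_s: 4.52
eef_pos: [0.4563, 0.3058, 0.0837]
eef_rot: [[0.954, 0.301, -0.001], [0.301, -0.954, -0.0], [-0.001, 0.0, -1.0]]
wrist_force: [0.7, 0.2, 0.3]
grip_width: 0.552
grip_force: 0.0
```

arm_command --increments '[{"offset": [0, 0, 0.07], "angular": [0, 0, 0.018], "jaw": 0}, {"offset": [0.01, -0.03, 0.14], "angular": [0, 0, 0.036], "jaw": 0}, {"offset": [0.02, -0.06, 0.14], "angular": [0, 0, 0.054], "jaw": 0}, {"offset": [0.03, -0.09, 0.14], "angular": [0, 0, 0.07], "jaw": 0}, {"offset": [0.039, -0.136, 0.14], "angular": [0, 0, 0.085], "jaw": 0}]'

```text
time_s: 4.93
eef_pos: [0.4773, 0.2386, 0.1558]
eef_rot: [[0.663, 0.749, 0.006], [0.749, -0.663, 0.002], [0.006, 0.003, -1.0]]
wrist_force: [0.2, 0.5, -0.2]
grip_width: 0.999
grip_force: 0.0
```

arm_command --increments '[{"offset": [0.008, -0.03, 0], "angular": [0, 0, 0.018], "jaw": 0}, {"offset": [0.016, -0.06, 0], "angular": [0, 0, 0.036], "jaw": 0}, {"offset": [0.023, -0.09, 0], "angular": [0, 0, 0.054], "jaw": 0}, {"offset": [0.03, -0.12, 0], "angular": [0, 0, 0.07], "jaw": 0}, {"offset": [0.038, -0.136, 0], "angular": [0, 0, 0.085], "jaw": 0}]'

```text
time_s: 5.35
eef_pos: [0.4959, 0.1687, 0.1548]
eef_rot: [[0.191, 0.981, 0.004], [0.981, -0.191, 0.0], [0.001, 0.004, -1.0]]
wrist_force: [0.4, 0.2, -0.2]
grip_width: 1.0
grip_force: 0.0
```

arm_command --increments '[{"offset": [0.008, -0.03, 0], "angular": [0, 0, 0.018], "jaw": 0}, {"offset": [0.016, -0.06, 0], "angular": [0, 0, 0.036], "jaw": 0}, {"offset": [0.023, -0.09, 0], "angular": [0, 0, 0.054], "jaw": 0}, {"offset": [0.03, -0.12, 0], "angular": [0, 0, 0.07], "jaw": 0}, {"offset": [0.038, -0.136, 0], "angular": [0, 0, 0.085], "jaw": 0}]'

```text
time_s: 5.77
eef_pos: [0.5149, 0.1006, 0.1547]
eef_rot: [[-0.335, 0.942, 0.004], [0.942, 0.335, -0.0], [-0.002, 0.004, -1.0]]
wrist_force: [0.1, 0.6, 0.3]
grip_width: 0.998
grip_force: 0.0
```

arm_command --increments '[{"offset": [0.008, -0.03, 0], "angular": [0, 0, 0.018], "jaw": 0}, {"offset": [0.016, -0.06, 0], "angular": [0, 0, 0.036], "jaw": 0}, {"offset": [0.023, -0.09, 0], "angular": [0, 0, 0.054], "jaw": 0}, {"offset": [0.03, -0.12, 0], "angular": [0, 0, 0.07], "jaw": 0}, {"offset": [0.038, -0.136, 0], "angular": [0, 0, 0.083], "jaw": 0}]'

```text
time_s: 6.18
eef_pos: [0.5339, 0.0325, 0.1548]
eef_rot: [[-0.76, 0.65, 0.004], [0.65, 0.76, -0.001], [-0.004, 0.002, -1.0]]
wrist_force: [0.8, 0.5, -0.6]
grip_width: 1.001
grip_force: 0.0
```

arm_command --increments '[{"offset": [0.004, 0.004, -0.07], "angular": [0, 0, 0], "jaw": 0}, {"offset": [0.004, 0.004, -0.15], "angular": [0, 0, 0], "jaw": 0}, {"offset": [0.004, 0.004, -0.2], "angular": [0, 0, 0], "jaw": 0}, {"offset": [0.004, 0.004, -0.23], "angular": [0, 0, 0], "jaw": 0}, {"offset": [0.004, 0.004, -0.242], "angular": [0, 0, 0], "jaw": 0}]'

```text
time_s: 6.6
eef_pos: [0.5346, 0.0359, 0.0308]
eef_rot: [[-0.757, 0.654, -0.001], [0.654, 0.757, 0.0], [0.001, -0.0, -1.0]]
wrist_force: [0.2, 0.3, 0.9]
grip_width: 1.002
grip_force: 0.0
```

arm_command --increments '[{"offset": [0, 0, 0], "angular": [0, 0, 0], "jaw": 1}, {"offset": [0, 0, 0], "angular": [0, 0, 0], "jaw": 1}, {"offset": [0, 0, 0], "angular": [0, 0, 0], "jaw": 1}, {"offset": [0, 0, 0], "angular": [0, 0, 0], "jaw": 1}, {"offset": [0, 0, 0], "angular": [0, 0, 0], "jaw": 1}]'

```text
time_s: 7.02
eef_pos: [0.5358, 0.036, 0.0326]
eef_rot: [[-0.757, 0.653, 0.002], [0.653, 0.757, -0.0], [-0.002, 0.002, -1.0]]
wrist_force: [-0.4, -0.7, 3.7]
grip_width: 0.315
grip_force: 45.9
```

arm_command --increments '[{"offset": [0, 0, 0], "angular": [0, 0, 0], "jaw": 1}, {"offset": [0, 0, 0.03], "angular": [0, 0, 0], "jaw": 1}, {"offset": [0, 0, 0.1], "angular": [0, 0, 0], "jaw": 1}, {"offset": [0, 0, 0.17], "angular": [0, 0, 0], "jaw": 1}, {"offset": [0, 0, 0.24], "angular": [0, 0, 0], "jaw": 1}]'

```text
time_s: 7.43
eef_pos: [0.5344, 0.0361, 0.1526]
eef_rot: [[-0.757, 0.653, -0.001], [0.653, 0.757, 0.0], [0.001, -0.001, -1.0]]
wrist_force: [0.4, 0.3, -0.3]
grip_width: 0.316
grip_force: 45.1
```

arm_command --increments '[{"offset": [-0.008, 0.064, 0], "angular": [0, 0, -0.01], "jaw": 1}, {"offset": [-0.016, 0.128, 0], "angular": [0, 0, -0.02], "jaw": 1}, {"offset": [-0.024, 0.192, 0], "angular": [0, 0, -0.03], "jaw": 1}, {"offset": [-0.032, 0.256, 0], "angular": [0, 0, -0.04], "jaw": 1}, {"offset": [-0.04, 0.32, 0], "angular": [0, 0, -0.052], "jaw": 1}]'

```text
time_s: 7.85
eef_pos: [0.5145, 0.1974, 0.1516]
eef_rot: [[-0.504, 0.863, 0.0], [0.863, 0.504, 0.0], [-0.0, 0.0, -1.0]]
wrist_force: [1.2, 0.4, -0.4]
grip_width: 0.312
grip_force: 45.2
```

arm_command --increments '[{"offset": [-0.008, 0.064, 0], "angular": [0, 0, -0.01], "jaw": 1}, {"offset": [-0.016, 0.128, 0], "angular": [0, 0, -0.02], "jaw": 1}, {"offset": [-0.024, 0.192, 0], "angular": [0, 0, -0.03], "jaw": 1}, {"offset": [-0.032, 0.256, 0], "angular": [0, 0, -0.04], "jaw": 1}, {"offset": [-0.04, 0.321, 0], "angular": [0, 0, -0.052], "jaw": 1}]'

```text
time_s: 8.27
eef_pos: [0.4944, 0.358, 0.1514]
eef_rot: [[-0.201, 0.98, -0.0], [0.98, 0.201, -0.0], [-0.0, -0.0, -1.0]]
wrist_force: [1.6, -0.8, -1.0]
grip_width: 0.319
grip_force: 45.2
```

arm_command --increments '[{"offset": [0, 0, -0.04], "angular": [0, 0, 0], "jaw": 1}, {"offset": [0, 0, -0.11], "angular": [0, 0, 0], "jaw": 1}, {"offset": [0, 0, -0.18], "angular": [0, 0, 0], "jaw": 1}, {"offset": [0, 0, -0.24], "angular": [0, 0, 0], "jaw": 1}, {"offset": [0, 0, -0.26], "angular": [0, 0, 0], "jaw": 1}]'

```text
time_s: 8.68
eef_pos: [0.4921, 0.3551, 0.0167]
eef_rot: [[-0.204, 0.979, -0.007], [0.979, 0.204, -0.004], [-0.002, -0.008, -1.0]]
wrist_force: [-0.3, 0.3, -0.8]
grip_width: 0.318
grip_force: 45.1
```

arm_command --increments '[{"offset": [0, 0, 0], "angular": [0, 0, 0], "jaw": 0.5}, {"offset": [0, 0, 0], "angular": [0, 0, 0], "jaw": 0.5}, {"offset": [0, 0, 0], "angular": [0, 0, 0], "jaw": 0.5}, {"offset": [0, 0, 0.06], "angular": [0, 0, 0], "jaw": 0.5}, {"offset": [0, 0, 0.13], "angular": [0, 0, 0], "jaw": 0.5}]'

```text
time_s: 9.1
eef_pos: [0.4943, 0.3561, 0.0869]
eef_rot: [[-0.204, 0.979, -0.002], [0.979, 0.204, -0.001], [-0.001, -0.002, -1.0]]
wrist_force: [0.4, -0.4, 0.5]
grip_width: 0.499
grip_force: 0.0
```

arm_command --increments '[{"offset": [0, 0, 0.07], "angular": [0, 0, 0], "jaw": 0.5}, {"offset": [0, -0.07, 0.13], "angular": [0, 0, 0], "jaw": 0.5}, {"offset": [0, -0.14, 0.13], "angular": [0, 0, 0], "jaw": 0.5}, {"offset": [0, -0.22, 0.13], "angular": [0, 0, 0], "jaw": 0.5}, {"offset": [0, -0.3, 0.13], "angular": [0, 0, 0], "jaw": 0.5}]'

```text
time_s: 9.52
eef_pos: [0.4959, 0.2056, 0.1548]
eef_rot: [[-0.205, 0.979, 0.006], [0.979, 0.205, 0.002], [0.0, 0.007, -1.0]]
wrist_force: [0.4, 0.2, 0.2]
grip_width: 0.499
grip_force: 0.0
```

arm_command --increments '[{"offset": [-0.005, -0.065, 0], "angular": [0, 0, 0], "jaw": 0.4}, {"offset": [-0.01, -0.13, 0], "angular": [0, 0, 0], "jaw": 0.4}, {"offset": [-0.015, -0.2, 0], "angular": [0, 0, 0], "jaw": 0.4}, {"offset": [-0.02, -0.26, 0], "angular": [0, 0, 0], "jaw": 0.4}, {"offset": [-0.024, -0.327, 0], "angular": [0, 0, 0], "jaw": 0.4}]'

```text
time_s: 9.93
eef_pos: [0.4836, 0.0417, 0.1539]
eef_rot: [[-0.204, 0.979, 0.005], [0.979, 0.204, -0.0], [-0.001, 0.005, -1.0]]
wrist_force: [0.4, -0.5, -0.7]
grip_width: 0.599
grip_force: 0.0
```

arm_command --increments '[{"offset": [-0.005, -0.065, 0], "angular": [0, 0, 0], "jaw": 0.4}, {"offset": [-0.01, -0.13, 0], "angular": [0, 0, 0], "jaw": 0.4}, {"offset": [-0.015, -0.2, 0], "angular": [0, 0, 0], "jaw": 0.4}, {"offset": [-0.02, -0.26, 0], "angular": [0, 0, 0], "jaw": 0.4}, {"offset": [-0.024, -0.327, 0], "angular": [0, 0, 0], "jaw": 0.4}]'

```text
time_s: 10.35
eef_pos: [0.4715, -0.1222, 0.1539]
eef_rot: [[-0.204, 0.979, 0.005], [0.979, 0.204, -0.002], [-0.003, 0.004, -1.0]]
wrist_force: [0.8, 0.3, 0.6]
grip_width: 0.603
grip_force: 0.0
```

arm_command --increments '[{"offset": [-0.005, -0.065, 0], "angular": [0, 0, 0], "jaw": 0.4}, {"offset": [-0.01, -0.13, 0], "angular": [0, 0, 0], "jaw": 0.4}, {"offset": [-0.015, -0.2, 0], "angular": [0, 0, 0], "jaw": 0.4}, {"offset": [-0.02, -0.26, 0], "angular": [0, 0, 0], "jaw": 0.4}, {"offset": [-0.024, -0.327, 0], "angular": [0, 0, 0], "jaw": 0.4}]'

```text
time_s: 10.77
eef_pos: [0.4592, -0.286, 0.154]
eef_rot: [[-0.204, 0.979, 0.004], [0.979, 0.204, -0.003], [-0.003, 0.003, -1.0]]
wrist_force: [2.1, -0.4, -0.6]
grip_width: 0.601
grip_force: 0.0
```

```bash
python3 - <<'E'
from h import *
a=robot.grab_frame("scene"); t=robot.grab_frame("top")
cv2.imwrite("pics/scene1.png",a); cv2.imwrite("pics/top1.png",t)
r=lambda i,x0,y0,x1,y1,w,h:cv2.resize(i[y0:y1,x0:x1],(w,h),interpolation=cv2.INTER_CUBIC)
top=np.hstack([r(t,100,225,220,335,300,275),r(a,290,150,410,260,300,275)])
bot=np.hstack([r(t,270,160,390,310,240,300),r(a,150,190,330,340,360,300)])
cv2.imwrite("pics/c1.png",np.vstack([top,bot])); print(robot.read_state()["eef_pos"])
E
```

```text
[ 0.45931158 -0.28916001  0.15379592]
```

View pics/c1.png

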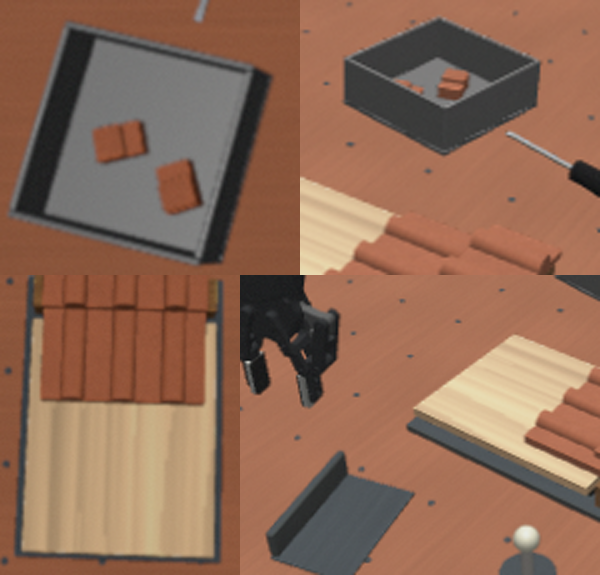

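Both lumps are in the tray (top crop centres at about (120,142) and (180,187)); the board is clear and the flashing hasn't moved. Next, grasp the flashing.

arm_command --increments '[{"offset": [0, 0.009, -0.06], "angular": [0, 0, 0], "jaw": 0.4}, {"offset": [0, 0.009, -0.14], "angular": [0, 0, 0], "jaw": 0.4}, {"offset": [0, 0.009, -0.21], "angular": [0, 0, 0], "jaw": 0.4}, {"offset": [0, 0.009, -0.26], "angular": [0, 0, 0], "jaw": 0.4}, {"offset": [0, 0.009, -0.278], "angular": [0, 0, 0], "jaw": 0.4}]'

```text
time_s: 11.28
eef_pos: [0.458, -0.2781, 0.0106]
eef_rot: [[-0.204, 0.979, -0.002], [0.979, 0.204, 0.002], [0.002, -0.002, -1.0]]
wrist_force: [-1.0, 0.6, 0.0]
grip_width: 0.599
grip_force: 0.0
```

arm_command --increments '[{"offset": [0, 0, 0], "angular": [0, 0, 0], "jaw": 1}, {"offset": [0, 0, 0], "angular": [0, 0, 0], "jaw": 1}, {"offset": [0, 0, 0], "angular": [0, 0, 0], "jaw": 1}, {"offset": [0, 0, 0], "angular": [0, 0, 0], "jaw": 1}, {"offset": [0, 0, 0], "angular": [0, 0, 0], "jaw": 1}]' --grip_force 80

```text
time_s: 11.7
eef_pos: [0.4603, -0.2804, 0.0149]
eef_rot: [[-0.204, 0.979, 0.004], [0.979, 0.204, -0.003], [-0.003, 0.003, -1.0]]
wrist_force: [-0.9, 0.1, 6.2]
grip_width: 0.098
grip_force: 80.4
```

arm_command --increments '[{"offset": [0, 0, 0], "angular": [0, 0, 0], "jaw": 1}, {"offset": [0, 0, 0], "angular": [0, 0, 0], "jaw": 1}, {"offset": [0, 0, 0], "angular": [0, 0, 0], "jaw": 1}, {"offset": [0, 0, 0], "angular": [0, 0, 0], "jaw": 1}]'

```text
time_s: 12.03
eef_pos: [0.4602, -0.2804, 0.0149]
eef_rot: [[-0.204, 0.979, 0.004], [0.979, 0.204, -0.003], [-0.003, 0.003, -1.0]]
wrist_force: [-1.2, 0.9, 6.6]
grip_width: 0.1
grip_force: 80.3
```

arm_command --increments '[{"offset": [0, 0, 0.02], "angular": [0, 0, 0], "jaw": 1}, {"offset": [0, 0, 0.06], "angular": [0, 0, 0], "jaw": 1}, {"offset": [0, 0, 0.12], "angular": [0, 0, 0], "jaw": 1}, {"offset": [0, 0, 0.18], "angular": [0, 0, 0], "jaw": 1}, {"offset": [0, 0, 0.2], "angular": [0, 0, 0], "jaw": 1}]'

```text
time_s: 12.45
eef_pos: [0.4609, -0.2809, 0.1178]
eef_rot: [[-0.204, 0.979, 0.007], [0.979, 0.204, -0.005], [-0.006, 0.005, -1.0]]
wrist_force: [0.6, -0.6, -1.4]
grip_width: 0.095
grip_force: 79.4
```

arm_command --increments '[{"offset": [0.004, 0.05, 0], "angular": [0, 0, -0.004], "jaw": 1}, {"offset": [0.008, 0.1, 0], "angular": [0, 0, -0.008], "jaw": 1}, {"offset": [0.012, 0.16, 0], "angular": [0, 0, -0.012], "jaw": 1}, {"offset": [0.016, 0.22, 0], "angular": [0, 0, -0.016], "jaw": 1}, {"offset": [0.021, 0.27, 0], "angular": [0, 0, -0.019], "jaw": 1}]'

```text
time_s: 12.87
eef_pos: [0.469, -0.1426, 0.1128]
eef_rot: [[-0.084, 0.996, 0.0], [0.996, 0.084, 0.0], [0.0, 0.0, -1.0]]
wrist_force: [-0.4, -0.1, -1.2]
grip_width: 0.098
grip_force: 79.2
```

arm_command --increments '[{"offset": [0.004, 0.05, 0], "angular": [0, 0, -0.004], "jaw": 1}, {"offset": [0.008, 0.1, 0], "angular": [0, 0, -0.008], "jaw": 1}, {"offset": [0.012, 0.16, 0], "angular": [0, 0, -0.012], "jaw": 1}, {"offset": [0.016, 0.22, 0], "angular": [0, 0, -0.016], "jaw": 1}, {"offset": [0.021, 0.262, 0], "angular": [0, 0, -0.019], "jaw": 1}]'

```text
time_s: 13.28
eef_pos: [0.4795, -0.0112, 0.1128]
eef_rot: [[0.034, 0.999, 0.0], [0.999, -0.034, 0.0], [0.0, 0.0, -1.0]]
wrist_force: [0.1, 0.0, -0.9]
grip_width: 0.1
grip_force: 79.2
```

arm_command --increments '[{"offset": [0, 0, 0], "angular": [0, 0, 0], "jaw": 1}, {"offset": [0, 0, -0.05], "angular": [0, 0, 0], "jaw": 1}, {"offset": [0, 0, -0.09], "angular": [0, 0, 0], "jaw": 1}, {"offset": [0, 0, -0.1], "angular": [0, 0, 0], "jaw": 1}, {"offset": [0, 0, -0.1], "angular": [0, 0, 0], "jaw": 1}]'

```text
time_s: 13.7
eef_pos: [0.4789, -0.0137, 0.0614]
eef_rot: [[0.034, 0.999, -0.003], [0.999, -0.034, 0.0], [0.0, -0.003, -1.0]]
wrist_force: [0.2, -0.3, -1.8]
grip_width: 0.1
grip_force: 79.1
```

```bash
python3 - <<'E'
from h import *
np.set_printoptions(precision=4,suppress=True)
for n in("scene","top"): cv2.imwrite(f"pics/{n}2.png",robot.grab_frame(n))
s,t=cv2.imread("pics/scene2.png"),cv2.imread("pics/top2.png")
c=lambda i,x0,y0:cv2.resize(i[y0:y0+140,x0:x0+100],None,fx=4,fy=4,interpolation=cv2.INTER_CUBIC)
cv2.imwrite("pics/c2.png",np.hstack([c(t,280,165),c(s,235,205)]))
st=robot.read_state(); print(st["eef_pos"],st["eef_rot"],st["wrist_force"],st["ft_torque"])
E
```

```text
[ 0.4804 -0.0139  0.063 ] [[ 0.0338  0.9994  0.0009]
 [ 0.9994 -0.0338 -0.0002]
 [-0.0002  0.0009 -1.    ]] [ 0.3525  0.2378 -1.6421] [-0.0249  0.0548  0.0232]
```

View pics/c2.png

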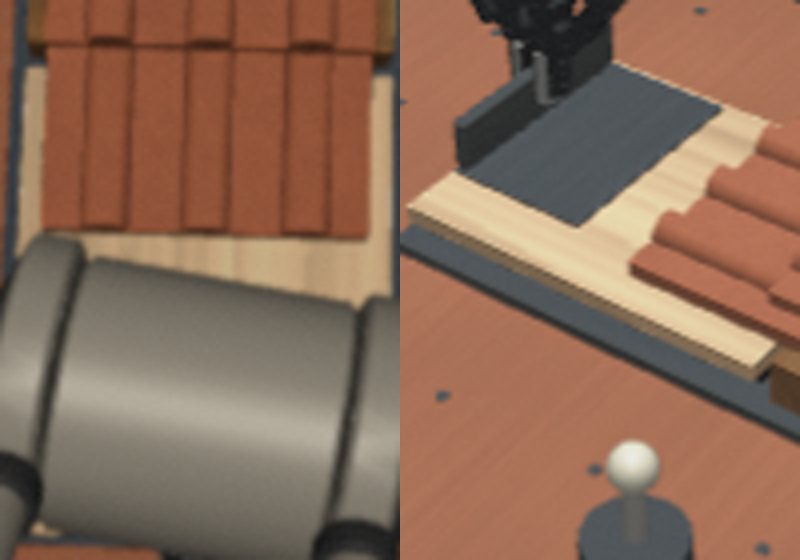

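Scene crop: the flashing is held level over the board, square to the tile, with its tuck-edge corners at scene px (315.5,231.8) and (279.5,261.8). The arm hides it in the top view.

```bash
python3 - <<'E'
from h import *
np.set_printoptions(precision=4,suppress=True)
C=lambda l:(np.array(l,float)-[400,0])/4+[235,205]
z=.063-.0149+.003
P=plane("scene",C([(722,107),(578,227)]),z); print("edge ends",P,"mid",P.mean(0),np.linalg.norm(P[0]-P[1]))
v=P[0]-P[1]; print("yaw",np.degrees(np.arctan2(-v[0],v[1])))
print("tile corner bottom/top",plane("scene",C([(632,271)]),.039),plane("scene",C([(632,261)]),.051))
# expected reprojections
ux=np.array([.9995,-.0323,0]);uy=np.array([.0323,.9995,0]);O=np.array([.606,-.0222,0])
w=lambda x,y,zz:O+x*ux+y*uy+[0,0,zz]
Q=np.array([w(0,-.0825,.039),w(0,-.0825,.051),w(-.15,-.095,.03),w(-.15,.095,.03)])
print("pred crop px",(proj("scene",Q)-[235,205])*4+[400,0])
print("pred top c2 px",(proj("top",[w(0,.0825,.051),w(0,-.0825,.051)])-[280,165])*4)
E
```

```text
edge ends [[ 0.5679  0.0457  0.0511]
 [ 0.5652 -0.0947  0.0511]] mid [ 0.5666 -0.0245  0.0511] 0.14044108122148125
yaw -1.1308583426148262
tile corner bottom/top [[ 0.6029 -0.0978  0.039 ]] [[ 0.6068 -0.1028  0.051 ]]
pred crop px [[625.3032 278.075 ]
 [624.6985 260.6674]
 [403.5168 206.0686]
 [605.5169  57.9763]]
pred top c2 px [[ 38.2661 227.3036]
 [369.4884 236.8675]]
```

```bash
cat > lf.py <<'E'
from h import *
import sys
np.set_printoptions(precision=4,suppress=True)
def edge(im,a,b,n=25,w=4,trim=.12):
    """subpixel line: max gradient of Lab difference across the segment a-b, robust fit; returns line (point,dir)"""
    a,b=np.array(a,float),np.array(b,float); d=(b-a)/np.linalg.norm(b-a); nn=np.array([-d[1],d[0]])
    lab=cv2.GaussianBlur(cv2.cvtColor(im,cv2.COLOR_BGR2LAB),(0,0),.7).astype(np.float32)
    s=np.arange(-w,w+.01,.25); pts=[]
    for t in np.linspace(trim,1-trim,n):
        q=(a+t*(b-a)+s[:,None]*nn).astype(np.float32)
        pr=cv2.remap(lab,q[None,:,0].copy(),q[None,:,1].copy(),cv2.INTER_LINEAR)[0]
        g=np.linalg.norm(pr[2:]-pr[:-2],axis=1); g=g**2
        k=g.argmax(); sl=slice(max(k-4,0),k+5); pts.append(a+t*(b-a)+nn*(s[1:-1][sl]*g[sl]).sum()/g[sl].sum())
    v=cv2.fitLine(np.array(pts,np.float32),cv2.DIST_HUBER,0,.01,.01).ravel(); return v[2:],v[:2]
def cross(l,m):
    t=np.linalg.solve(np.c_[l[1],-m[1]],m[0]-l[0]); return l[0]+t[0]*l[1]
E
cat > sc.py <<'E'
from lf import *
C=lambda x,y:(np.array([x,y],float)-[400,0])/4+[235,205]
im=cv2.imread("pics/scene2.png")
tuck=edge(im,C(722,107),C(578,227)); my=edge(im,C(470,178),C(578,227)); py=edge(im,C(625,66),C(722,107))
bd=edge(im,C(407,210),C(755,347)); bn=edge(im,C(407,210),C(456,174))
c=[cross(tuck,py),cross(tuck,my)]; print("corners px",c)
P=plane("scene",c,.0511); print("flash edge ends",P,"mid",P.mean(0),np.linalg.norm(P[0]-P[1]))
cb=cross(bd,bn); B=plane("scene",[cb,bd[0]+30*bd[1]*np.sign(bd[1][0])],.03); print("board corner px",cb,B)
u=B[1]-B[0]; u/=np.linalg.norm(u); print("board dir yaw",np.degrees(np.arctan2(u[1],u[0])))
n=np.array([-u[1],u[0],0])
for p in (*P,P.mean(0)): print("flash pt in board: x",(p-B[0])@u*1e3-150,"y",(p-B[0])@n*1e3-95)
# tile -y corner: lower edge line (tile vs wood) & front
tb=edge(im,C(632,275),C(760,335),w=2); print("tile side",tb)
t=plane("scene",[C(632,261)],.051)[0]; print("tile corner in board",(t-B[0])@u*1e3-150,(t-B[0])@n*1e3-95)
# initial images
i0=cv2.imread("pics/scene0.png"); S=lambda x,y:np.array([x,y],float)/3+[150,210]; T=lambda x,y:np.array([x,y],float)/3+[265,125]
a=edge(i0,S(259,268),S(161,401)); b=edge(i0,S(52,367),S(161,401)); d=edge(i0,S(163,241),S(259,268))
P=plane("scene",[cross(a,d),cross(a,b)],.003); print("init flash scene",P,P.mean(0))
bd=edge(i0,S(262,140),S(520,262)); bn=edge(i0,S(262,140),S(408,31)); print("init board corner scene",plane("scene",[cross(bd,bn)],.03))
t0=cv2.imread("pics/top0.png")
a=edge(t0,T(460,421),T(653,382)); b=edge(t0,T(460,421),T(490,540)); d=edge(t0,T(653,382),T(678,485))
P=plane("top",[cross(a,b),cross(a,d)],.003); print("init flash top",P,P.mean(0))
bn=edge(t0,T(50,516),T(332,526)); br=edge(t0,T(337,300),T(332,526)); bl=edge(t0,T(62,280),T(50,516))
P=plane("top",[cross(bn,bl),cross(bn,br)],.03); print("board near top",P,P.mean(0))
te=edge(t0,T(76,293),T(320,300)); tl=edge(t0,T(80,160),T(76,293)); tr=edge(t0,T(325,170),T(320,300))
P=plane("top",[cross(te,tl),cross(te,tr)],.051); print("tile edge top",P,P.mean(0))
E
python3 sc.py
```

```text
corners px [array([315.7807, 231.7502], dtype=float32), array([278.8189, 261.7369], dtype=float32)]
flash edge ends [[ 0.5685  0.046   0.0511]
 [ 0.5639 -0.0955  0.0511]] mid [ 0.5662 -0.0247  0.0511] 0.14162861257050954
board corner px [235.8047 255.9572] [[ 0.4515 -0.1108  0.03  ]
 [ 0.6431 -0.1165  0.03  ]]
board dir yaw -1.7210397930686951
flash pt in board: x -37.7342310604985 y 65.24602253223284
flash pt in board: x -38.084801370988615 y -76.38215615797309
flash pt in board: x -37.90951621574361 y -5.568066812870143
tile side (array([309.0221, 281.203 ], dtype=float32), array([0.9096, 0.4155], dtype=float32))
tile corner in board 4.975235912240038 -82.32828944406765
init flash scene [[ 0.5276 -0.1987  0.003 ]
 [ 0.5574 -0.3375  0.003 ]] [ 0.5425 -0.2681  0.003 ]
init board corner scene [[ 0.4515 -0.1103  0.03  ]]
init flash top [[ 0.5273 -0.2003  0.003 ]
 [ 0.5568 -0.3372  0.003 ]] [ 0.542  -0.2687  0.003 ]
board near top [[ 0.4592  0.0786  0.03  ]
 [ 0.4528 -0.1116  0.03  ]] [ 0.456  -0.0165  0.03  ]
tile edge top [[ 0.607   0.0611  0.051 ]
 [ 0.6018 -0.1044  0.051 ]] [ 0.6044 -0.0216  0.051 ]
```

arm_command --increments '[{"offset": [0, 0.0096, -0.014], "angular": [0, 0, 0], "jaw": 1}, {"offset": [0, 0.0096, -0.028], "angular": [0, 0, 0], "jaw": 1}, {"offset": [0, 0.0096, -0.028], "angular": [0, 0, 0], "jaw": 1}, {"offset": [0, 0.0096, -0.028], "angular": [0, 0, 0], "jaw": 1}]'

```text
time_s: 14.13
eef_pos: [0.4797, -0.0086, 0.0481]
eef_rot: [[0.033, 0.999, -0.001], [0.999, -0.033, 0.0], [0.0, -0.001, -1.0]]
wrist_force: [-0.4, 0.4, -2.3]
grip_width: 0.094
grip_force: 79.2
```

```bash
cat > now.py <<'E'
from lf import *
im=robot.grab_frame("scene"); cv2.imwrite(f"pics/{sys.argv[1]}.png",im); st=robot.read_state(); z=st["eef_pos"][2]
print(st["eef_pos"],st["wrist_force"],np.degrees(np.arctan2(st["eef_rot"][1,1],st["eef_rot"][0,1])),st["eef_rot"][2])
# predicted flash geometry -> refine
O=st["eef_pos"]; y=st["eef_rot"][:,1]; x=np.array([y[0],y[1],0]); yy=np.array([-y[1],y[0],0]); zt=z-.0149+.003
f=lambda a,b:np.array([O[0],O[1],0])+a*x+(b-.0075)*yy+[0,0,zt]
p=proj("scene",[f(.085,.07),f(.085,-.07),f(.02,-.07),f(.02,.07)])
tu=edge(im,p[0],p[1]); my=edge(im,p[2],p[1],w=3); py=edge(im,p[3],p[0],w=3)
P=plane("scene",[cross(tu,py),cross(tu,my)],zt)
bd=edge(im,(236,256),(322,296)) if 0 else edge(im,(236.8,257.5),(323.8,291.8)); 
B=np.array([.4515,-.1106,.03]); u=np.array([np.cos(np.radians(-1.8)),np.sin(np.radians(-1.8)),0]); n=np.array([-u[1],u[0],0])
for q in(*P,P.mean(0)): print("flash in board",((q-B)@u*1e3-150).round(1),((q-B)@n*1e3-95).round(1))
E
python3 now.py s3
```

```text
[ 0.48   -0.0086  0.0483] [ 0.3084 -0.2379 -1.8086] -1.9064580012203793 [-0.     -0.0001 -1.    ]
flash in board -39.0 73.2
flash in board -38.6 -69.2
flash in board -38.8 2.0
```

arm_command --increments '[{"offset": [0.015, -0.002, -0.002], "angular": [0, 0, 0], "jaw": 1}, {"offset": [0.03, -0.003, -0.002], "angular": [0, 0, 0], "jaw": 1}, {"offset": [0.045, -0.004, -0.002], "angular": [0, 0, 0], "jaw": 1}, {"offset": [0.06, -0.005, -0.002], "angular": [0, 0, 0], "jaw": 1}, {"offset": [0.06, -0.005, -0.002], "angular": [0, 0, 0], "jaw": 1}]'

```text
time_s: 14.6
eef_pos: [0.5122, -0.0115, 0.0476]
eef_rot: [[0.033, 0.999, 0.003], [0.999, -0.033, -0.0], [-0.0, 0.003, -1.0]]
wrist_force: [-0.2, 0.4, -2.4]
grip_width: 0.097
grip_force: 79.2
```

```bash
python3 now.py s4; python3 - <<'E'
import cv2
im=cv2.imread("pics/s4.png")[205:325,230:390]; cv2.imwrite("pics/c4.png",cv2.resize(im,None,fx=5,fy=5,interpolation=cv2.INTER_CUBIC))
E
```

```text
[ 0.511  -0.0113  0.0473] [-0.0539 -0.3143 -1.6701] -1.91222228813845 [-0.0001  0.0009 -1.    ]
flash in board -13.6 72.3
flash in board -11.4 -70.7
flash in board -12.5 0.8
```

View pics/c4.png

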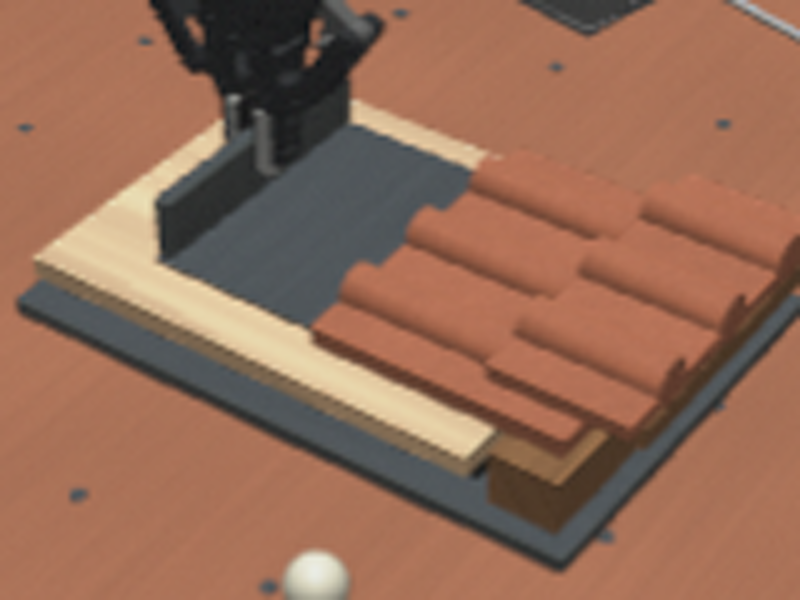

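The flashing sits square, just short of the tile edge, with its sheet level with the open slot. Next, slide it in.

arm_command --increments '[{"offset": [0.016, -0.001, 0], "angular": [0, 0, 0], "jaw": 1}, {"offset": [0.032, -0.002, 0], "angular": [0, 0, 0], "jaw": 1}, {"offset": [0.048, -0.003, 0], "angular": [0, 0, 0], "jaw": 1}, {"offset": [0.064, -0.004, 0], "angular": [0, 0, 0], "jaw": 1}, {"offset": [0.078, -0.0046, 0], "angular": [0, 0, 0], "jaw": 1}]'

```text
time_s: 15.07
eef_pos: [0.5501, -0.0136, 0.0473]
eef_rot: [[0.033, 0.999, 0.001], [0.999, -0.033, -0.0], [-0.0, 0.001, -1.0]]
wrist_force: [-0.2, -0.3, -2.3]
grip_width: 0.097
grip_force: 79.2
```

arm_command --increments '[{"offset": [0, 0, -0.002], "angular": [0, 0, 0], "jaw": 1}, {"offset": [0, 0, -0.004], "angular": [0, 0, 0], "jaw": 1}]'

```text
time_s: 15.23
eef_pos: [0.5492, -0.0135, 0.0451]
eef_rot: [[0.033, 0.999, -0.0], [0.999, -0.033, -0.0], [-0.0, -0.0, -1.0]]
wrist_force: [0.3, 0.0, -1.7]
grip_width: 0.098
grip_force: 79.4
```

arm_command --increments '[{"offset": [0, 0, -0.002], "angular": [0, 0, 0], "jaw": 1}, {"offset": [0, 0, -0.004], "angular": [0, 0, 0], "jaw": 1}, {"offset": [0, 0, -0.004], "angular": [0, 0, 0], "jaw": 1}]'

```text
time_s: 15.48
eef_pos: [0.5491, -0.0134, 0.0437]
eef_rot: [[0.033, 0.999, 0.001], [0.999, -0.033, -0.0], [-0.0, 0.001, -1.0]]
wrist_force: [-1.2, 0.8, 5.0]
grip_width: 0.098
grip_force: 80.1
```

```bash
cat > fin.py <<'E'
from lf import *
im=robot.grab_frame("scene"); cv2.imwrite(f"pics/{sys.argv[1]}.png",im); st=robot.read_state()
print(st["eef_pos"],st["wrist_force"],st["ft_torque"],st["eef_rot"][2])
zt=float(sys.argv[2])+.003
B=np.array([.4515,-.1106,.03]); u=np.array([np.cos(np.radians(-1.8)),np.sin(np.radians(-1.8)),0]); n=np.array([-u[1],u[0],0])
w=lambda x,y:B+(x+.15)*u+(y+.095)*n+[0,0,zt-.03]
r=lambda L:[((q-B)@np.c_[u,n]*1e3-[150,95]).round(1) for q in plane("scene",L,zt)]
for nm,a,b in(("-y side",(-.045,-.07),(-.008,-.07)),("+y side",(-.045,.07),(-.008,.07)),("foot",(-.05,-.07),(-.05,-.02)),):
    p=proj("scene",[w(*a),w(*b)]); l=edge(im,p[0],p[1],w=3); k=np.sign(l[1]@(p[1]-p[0])); print(nm,r([l[0]-5*k*l[1],l[0]+5*k*l[1]]))
E
python3 fin.py s5 .0300
```

```text
[ 0.5491 -0.0134  0.0438] [-0.083   0.7858  4.9077] [-0.0625  0.0872  0.0846] [-0.0001  0.0008 -1.    ]
-y side [array([-38.1, -72.3]), array([-12.7, -72.6])]
+y side [array([-41.7,  69.3]), array([-15.1,  70.1])]
foot [array([-53.3, -57.8]), array([-53. , -29.3])]
```

arm_command --increments '[{"offset": [0.003, 0, 0], "angular": [0, 0, 0], "jaw": 1}, {"offset": [0.003, 0, -0.002], "angular": [0, 0, 0], "jaw": 1}, {"offset": [0.003, 0, -0.003], "angular": [0, 0, 0], "jaw": 1}, {"offset": [0.003, 0, -0.003], "angular": [0, 0, 0], "jaw": 1}, {"offset": [0.003, 0, -0.003], "angular": [0, 0, 0], "jaw": 1}]'

```text
time_s: 15.95
eef_pos: [0.5501, -0.0134, 0.0424]
eef_rot: [[0.033, 0.999, -0.001], [0.999, -0.033, -0.0], [-0.0, -0.001, -1.0]]
wrist_force: [-4.0, 0.2, 8.6]
grip_width: 0.1
grip_force: 80.8
```

arm_command --increments '[{"offset": [0, 0, -0.0005], "angular": [0, 0, 0], "jaw": 1}, {"offset": [0, 0, -0.0005], "angular": [0, 0, 0], "jaw": 1}, {"offset": [0, 0, -0.0005], "angular": [0, 0, 0], "jaw": 1}, {"offset": [0, 0, -0.0005], "angular": [0, 0, 0], "jaw": 1}, {"offset": [0, 0, -0.0005], "angular": [0, 0, 0], "jaw": 1}]'

```text
time_s: 16.37
eef_pos: [0.5501, -0.0134, 0.0422]
eef_rot: [[0.033, 0.999, -0.001], [0.999, -0.033, -0.0], [-0.0, -0.001, -1.0]]
wrist_force: [-3.2, -0.0, 8.4]
grip_width: 0.093
grip_force: 80.8
```

```bash
python3 fin.py s6 .0275; python3 - <<'E'
import cv2
from h import robot
im=cv2.imread("pics/s6.png")[205:325,230:390]; cv2.imwrite("pics/c6.png",cv2.resize(im,None,fx=5,fy=5,interpolation=cv2.INTER_CUBIC))
E
```

```text
[ 0.55   -0.0134  0.0422] [-3.5959  1.0651  8.8328] [-0.0905  0.5882 -0.039 ] [-0.     -0.0006 -1.    ]
-y side [array([-34.9, -71.1]), array([ -9.3, -71.9])]
+y side [array([-40.5,  71.9]), array([-12.4,  68.6])]
foot [array([-53.2, -58.6]), array([-52.8, -30.2])]
```

View pics/c6.png

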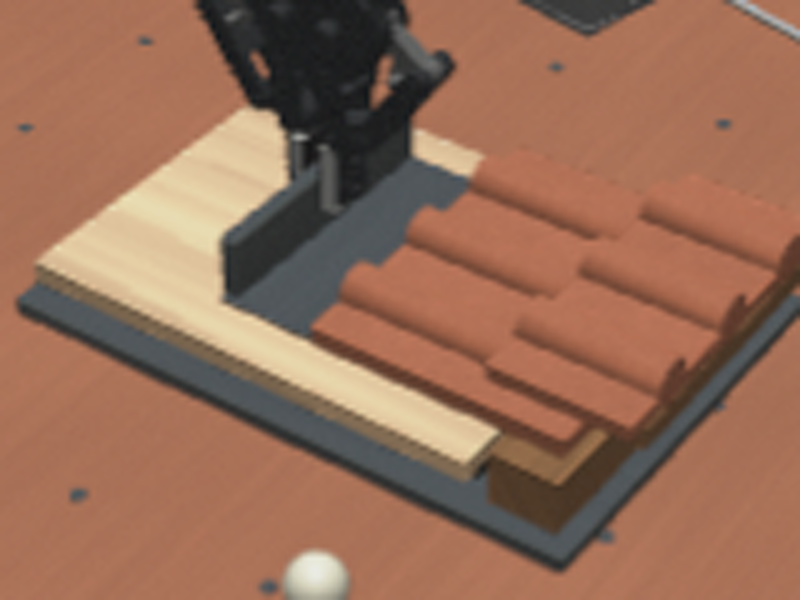

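The flashing is tucked squarely under the tile, the tile is still at rest (its corner is at the same pixels as before), and the push is about 10 N including the flashing's weight. Handing in.

```bash
python3 -c "
from workcell import robot
print(robot.sign_off())"
```

```text
the job is handed in; nothing more can be done
None
```

I handed the job in at about 16 s: both lumps are in the scrap tray, and the flashing is tucked squarely about 30 mm under the tile (two measurements put it at 27–30 mm), centred to about 1 mm. The gripper holds it flat with a push of about 10 N (8.8 N at the wrist plus the flashing's weight), and the tile looks unlifted in the last picture.

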